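# Load the feed jar and lock the crate in its dock

## Robot

A 6-joint arm with a two-finger parallel gripper is mounted at the origin on the work surface. World frame = base frame: x ahead of the robot, y to its left, z up, the work surface at z = 0. Lengths are in mm, angles in rad, forces in N, time in s.
With the tool pointing down it reaches from about 400 to 925 mm from the base axis. Payload 12.5 kg.
Tool frame: the origin (TCP) lies on the mounting face of the last link; the fingertips stand 190 mm ahead of it and the grasp point (between the pads) lies 171 mm ahead of it (env.tcp_to_tips is the distance from the TCP to the fingertips, in mm); x points along the fingers, y is the direction in which the jaws open and shut, and the axes are right-handed (so a half turn about x gives the same grasp; the last joint's range is limited). The gripper opens to 95 mm and grips with 3 to 60 N. Pads are 20 mm wide; open, the fingers measure 119 mm over their backs; the gripper's body (75 mm by 180 mm) begins 59 mm behind the grasp point.
Start: joints at [1.18, 0.491, 1.559, -0, 1.092, -0.106], TCP at [175.579, 599.831, 404.761] pointing down, gripper open.
Joint ranges: [-3.1, 3.1], [-0.84, 2.19], [0.05, 2.79], [-1.13, 4.28], [0.06, 2.93], [-2.69, 2.69]. Speed limits (rad/s): [2.22, 2.22, 2.79, 3.14, 3.14, 3.14].

## Interface

Orientations are given as [roll, pitch, yaw] about the fixed x, y, z axes, in that order (R = Rz(yaw) Ry(pitch) Rx(roll)).
In Python, from cell import monitor, cams, job, env gives the robot as it stands. The module is installed in compiled form; this text tells all that it offers.
- The arm moves only by the tool apply_moves, never from a script. Its argument "series" is a list of rows, each a list of 3 entries, a list of its own where there are three numbers: the closure, from -1 (fully open) to 1 (shut), so that 0 is half open, then the shift along the tool's x, y, z in cm, then the turn about the tool's x in rad. A call has 1 to 20 rows; each row is the pose to reach, as a shift and turn from the pose commanded when the call began, along the tool's axes at that moment; what a row does not reach only later rows make up. A row lasts 1/8 s, in which the tool goes at most 62.5 mm and 10.7 degrees, less where a joint would pass 70% of its speed; a pose out of reach is approached as far as the arm can. A call with a gripper value outside its range is refused whole. The fingers move at their own pace and stop on an object; the grip force is fixed at half the most. Time passes only in rows, so rows that repeat a pose let the fingers close. It gives the time, the measured TCP pose, the force and the opening at its end, in the units of the state.
- monitor.state(): the state, without advancing time (a new reading comes with each control period).
- cams.read_camera(name): name is "scene" or "top"; returns a dict with "image" (384x512x3 uint8, red, green, blue), "fx", "fy", "cx", "cy" (pixels), "position" and "orientation" of the camera in the world. Camera axes: x right, y down, z forward; pixel columns grow to the right and rows downward; lengths in mm; the calibration is good to about 2 mm. A picture is of the moment at which its call begins. There is no depth.
- job.job_done(): hands the job in, once; it reports no verdict.
The state is a dict: "t": time; "joints": joint angles; "qvel": joint speeds; "tau": joint torques, N m; "eef_pos": TCP position; "tcp_rot": TCP orientation; "ft_force": force on the tool from outside, world axes, zero at the start; "moment": the same for the moment, N m; "opening": opening from 0.0 (shut) to 1.0 (fully open).
Only numpy, scipy, OpenCV 4.12 (cv2) and the standard library are available. Lean on these libraries where they do the work, as an engineer would, in place of code of your own. Each camera call takes 0.05 s, during which the arm holds its last target. There are 200 camera calls.

## Task

Stand the spare jar in the crate's free cell (the one showing the cork pad). Then slide the crate along its board, without lifting it, fully home between the guides against the green end stop, and swing the red latch fully shut behind it. Keep the jars upright and leave the other things on the table where they are.

Things in the scene. Friction and masses are not known exactly. Their poses are not given: they have to be found in the camera images.
- dock: Fixed plywood docking board lying on the table, 118 x 485 x 6 mm, with two dark steel guides (tops 40 mm above the table) along an 81 mm wide channel. Origin: table level, on the channel's centre line, where the crate's origin comes (seen from above) when fully home. y is the slide direction, towards the green end stop; x lies across the channel; z up. Its position and yaw vary.
- stop (a point): Centre of the green end stop's face, at y = +111 mm in the dock's frame, 31 mm above the table
- mouth (a point): Mouth of the guides on the centre line at y = -105 mm in the dock's frame, 6 mm above the table. Here the guides stand 105 mm apart; they narrow to 81 mm at y = -55 and then run straight to the stop. On the other side, to y = -350, the board is bare.
- crate: Loose yellow open crate, 76 (x) x 220 (y) x 65 mm high, about 0.35 kg empty; walls, floor and dividers 4 mm; three 68 x 68 mm cells in a row along y. Origin: centre of its underside. It stands on the board (6 mm above the table), nose at the mouth of the guides, 200 to 230 mm short of home, a little askew. Loaded, it takes some 4 to 8 N to slide.
- crate_end (a point): Middle of the outer face of the crate's -y end wall (the one to push to slide it home), 55 mm above the crate's underside; the wall's top is 10 mm higher, 71 mm above the table
- cell0 (a point): Centre of the inner floor of the crate cell at y = -72 mm (the end that is pushed)
- cell1 (a point): Centre of the inner floor of the middle crate cell
- cell2 (a point): Centre of the inner floor of the crate cell at y = +72 mm (towards the end stop)
- spare_jar: Loose closed jar, amber with white cap and paper label, 54 mm diameter, 105 mm high, about 0.14 kg, standing alone on the table at the right. Origin: centre of its underside, z up.
- jar_a: Jar like the spare one, already standing in one of the crate's cells. Origin: centre of its underside.
- jar_b: Jar like the spare one, already standing in another of the crate's cells. Origin: centre of its underside.
- pad: Loose cork disc, 60 mm diameter, 4 mm thick, lying on the floor of the free cell, whichever that is; the jar is to stand on it. Origin: centre of its underside.
- latch (a joint): Red latch bar on an upright hinge beside the guides' mouth, on the robot's side. 0 = shut (across the channel along the dock's +x, about 4 mm behind the homed crate); grows as it opens, clockwise from above; at 1.57 it points along the dock's -y. Travel 0 to 2.3 rad, starts open (1.65 to 2.05). Rubs (0.12 N m) and stays where left. A crate that is not home blocks it.
- latch_hinge (a point): Point on the latch's hinge axis at mid-height of the bar, 60 mm above the table; at x = -66, y = -121 mm in the dock's frame
- latch_push (a point): Point inside the latch bar on its middle line, 85 mm from the hinge axis, 60 mm above the table. The bar is 14 mm thick, reaches 120 mm from the axis, and stands from 35 to 85 mm above the table; push it sideways here.
- pot_stack: Stack of four grey plastic pots, 120 mm across and about 185 mm high, to be left alone. Origin: centre of its underside.
- white_pot: White ceramic pot, 130 mm across and 120 mm high, to be left alone. Origin: centre of its underside.
- kneeler: Green hard silicone kneeling block, 130 x 240 x 45 mm, to be left alone. Origin: centre of its underside.
- garden_fork: Wooden-handled hand fork lying flat, 290 mm long, to be left alone. Origin: table level, where the handle meets the shank; tines to its +x.
Not all that is in view belongs to the job. Several things have the shape of the crate; the one meant has the colours described above.

How it is judged (in metres and radians):
On the way, in this order (a step that is already met when the one before it is completed fails the run):
1. the spare jar stands upright in the crate's free cell, let go (z of spare_jar in the frame of crate between 0 and 0.014 m and x of spare_jar in the frame of crate between -0.013 and 0.013 m and y of spare_jar in the frame of crate between -0.09 and 0.09 m and angle between each of spare_jar, jar_a, jar_b's own z axis and vertical below 0.1 rad and z of jar_a in the frame of crate between 0 and 0.014 m and x of jar_a in the frame of crate between -0.013 and 0.013 m and y of jar_a in the frame of crate between -0.09 and 0.09 m and z of jar_b in the frame of crate between 0 and 0.014 m and x of jar_b in the frame of crate between -0.013 and 0.013 m and y of jar_b in the frame of crate between -0.09 and 0.09 m and contact force between spare_jar and the fingers below 0.1 N), for 0.2 s.
2. the crate is home: within 5 mm of the end stop, down on its board between the guides (y of crate in the frame of dock above -0.005 m and z of crate in the frame of dock below 0.012 m and x of crate in the frame of dock between -0.006 and 0.006 m), for 0.2 s.
At the end, for the whole second after the job is handed in: The crate stands on the dock board between the guides, within 5 mm of fully home; the latch is within 0.08 rad of shut; all three jars stand upright (within 0.1 rad) on the floor or pad of the crate's cells, one per cell; everything at rest (all of step 2 and z of spare_jar in the frame of crate between 0 and 0.014 m and x of spare_jar in the frame of crate between -0.013 and 0.013 m and y of spare_jar in the frame of crate between -0.09 and 0.09 m and angle between each of spare_jar, jar_a, jar_b's own z axis and vertical below 0.1 rad and z of jar_a in the frame of crate between 0 and 0.014 m and x of jar_a in the frame of crate between -0.013 and 0.013 m and y of jar_a in the frame of crate between -0.09 and 0.09 m and z of jar_b in the frame of crate between 0 and 0.014 m and x of jar_b in the frame of crate between -0.013 and 0.013 m and y of jar_b in the frame of crate between -0.09 and 0.09 m and value of joint latch below 0.08 rad and velocity of joint latch between -0.05 and 0.05 rad/s and linear speed of each of spare_jar, jar_a, jar_b, crate below 0.02 m/s); the robot touches nothing.
It fails at once if the pot stack, white pot, kneeling block or hand fork is displaced by more than 25 mm (distance of any of pot_stack, white_pot, kneeler, garden_fork from where it was at the start of the episode above 0.025 m).
It fails at once if a jar is tipped by more than 0.6 rad (angle between any of spare_jar, jar_a, jar_b's own z axis and vertical above 0.6 rad).
It fails at once if the crate is lifted more than 25 mm off its board (z of crate in the frame of dock above 0.031 m).
It also fails if it takes over 64 s, if anything falls off the work surface, if the arm or the gripper's body presses on something with over 40 N, if the wrist force passes 120 N, or if a joint passes its speed limit or range.

## Working session

There is one attempt and no reset: what is moved stays moved. The work goes in short steps, Python scripts to look and compute and a tool call to move; the robot and the scene stay as the last step left them, time stands still between calls to the robot, and variables do not carry over. Pictures are saved under pics/ and viewed, about 8 in all and at most 12, crops included, and the job is handed in when it is done.

Besides the shell and the picture viewer there is one more tool, called after "Emit:" as name(argument=value, ...), one argument or row to a line, values as JSON. apply_moves: Moves the arm, as the interface text tells. Its arguments: {"type":"object","properties":{"series":{"type":"array"}},"required":["series"]}

```bash
mkdir -p pics; ls
cat > h.py <<'E'
import numpy as np,cv2
from scipy.spatial.transform import Rotation as R
from cell import monitor,cams,job,env
def cam(n):
    c=cams.read_camera(n)
    o=np.array(c["orientation"],float)
    c["R"]=o if o.shape==(3,3) else R.from_euler('xyz',o).as_matrix()
    c["p"]=np.array(c["position"],float); return c
def ray(c,u,v,z):
    d=c["R"]@np.array([(u-c["cx"])/c["fx"],(v-c["cy"])/c["fy"],1]); return c["p"]+d*(z-c["p"][2])/d[2]
def proj(c,P):
    q=(np.atleast_2d(P)-c["p"])@c["R"]; return np.c_[q[:,0]/q[:,2]*c["fx"]+c["cx"],q[:,1]/q[:,2]*c["fy"]+c["cy"]]
def save(c,n,box=None,s=1):
    im=c["image"][...,::-1]
    if box: im=im[box[1]:box[3],box[0]:box[2]]
    cv2.imwrite("pics/"+n,cv2.resize(im,None,fx=s,fy=s,interpolation=cv2.INTER_CUBIC))
E
python3 - <<'E'
from h import *
for n in("top","scene"):
    c=cam(n); save(c,n+"0.png",s=1.55); print(n,c["p"],c["orientation"],c["fx"],c["fy"],c["cx"],c["cy"]); np.save(n+"0.npy",c["image"])
print(monitor.state())
E
```

```text
pics
top [ 427.03434007   77.28043781 1119.84052187] [-3.0000401   0.02892742 -1.59959369] 352.6473078120273 352.6473078120273 262.0452598347882 194.5734297739536
scene [1329.45966592 -607.48691069  783.19873803] [-2.16869978 -0.02577056  0.85666108] 387.72840977811455 387.72840977811455 261.4928595086287 197.12438028387493
{'t': 0.1, 'joints': array([ 1.18042048e+00,  4.91493971e-01,  1.55939768e+00, -2.25940600e-05,
        1.09169676e+00, -1.05607941e-01]), 'qvel': array([-0.00015953, -0.00073854, -0.00121749,  0.00112389, -0.0001945 ,
        0.00011855]), 'tau': array([ 2.08613434e-03, -6.13625407e+01, -2.58610153e+01,  6.94402819e-02,
        4.70137526e-02,  7.16479548e-06]), 'eef_pos': array([175.55706308, 599.80546312, 404.22022909]), 'tcp_rot': array([-1.65628173,  1.56980037, -1.94103922]), 'ft_force': array([ 0.50731452, -1.45776101,  0.556567  ]), 'moment': array([0.06732373, 0.0469262 , 0.05245052]), 'opening': 0.9952754209615449}
```

View pics/top0.png

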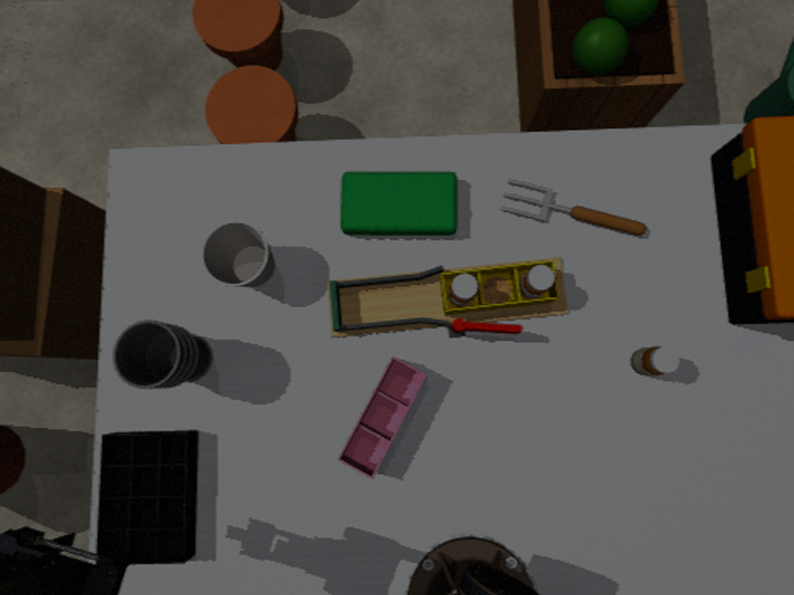

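View pics/scene0.png

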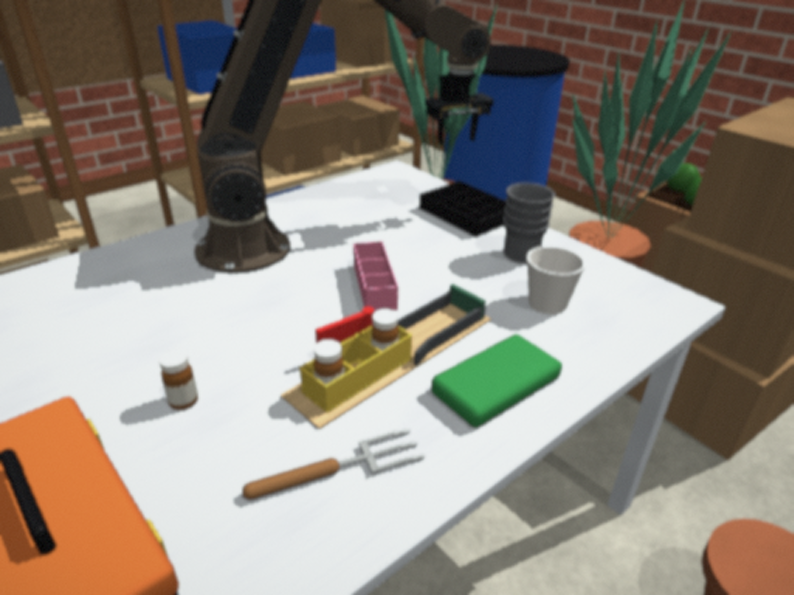

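The table holds a yellow crate with two jars (top view, about 500,285), its middle cell free. The crate lookalikes are the pink one (383,415) and the black tray (150,495). The spare jar is at (655,360) and the red latch at (485,327). I choose the yellow crate and the lone jar, and will check both in one close crop.

Run:
```python
from h import *
t=np.load("top0.npy");s=np.load("scene0.npy")
f=lambda im,b,k:cv2.resize(im[b[1]:b[3],b[0]:b[2],::-1],None,fx=k,fy=k,interpolation=cv2.INTER_CUBIC)
a=f(t,(205,160,455,250),3.2); b=f(s,(90,190,340,280),3.2)
cv2.imwrite("pics/crop1.png",np.vstack([a,b]))
```

```text
(no output)
```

View pics/crop1.png

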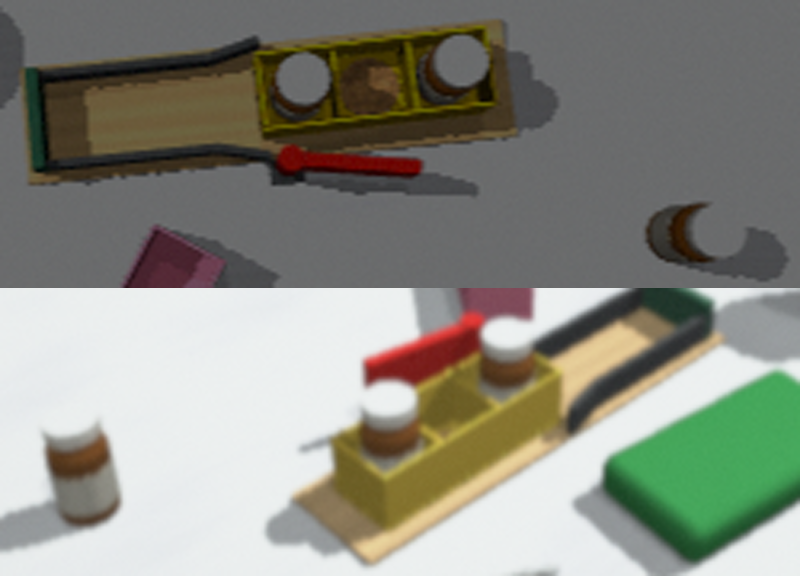

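```bash
cat > fit.py <<'E'
from h import *
from scipy.optimize import least_squares
T=cam("top");S=cam("scene")
tp=lambda p:(205+(p[0]+.5)/3.2-.5,160+(p[1]+.5)/3.2-.5); sp=lambda p:(90+(p[0]+.5)/3.2-.5,190+(p[1]-288+.5)/3.2-.5)
def W(q,P):
    c,s=np.cos(q[2]),np.sin(q[2]); return np.array([q[0]+c*P[0]-s*P[1],q[1]+s*P[0]+c*P[1],P[2]])
def fit(items,q0):
    f=lambda q:np.concatenate([proj(c,W(q,P))[0]-px for c,px,P in items])
    r=least_squares(f,q0,loss='soft_l1'); print(np.round(r.x,3)); print(np.round(r.fun.reshape(-1,2),1).tolist()); return r.x
dock=[(T,tp((22,70)),(59,135,6)),(T,tp((30,184)),(-59,135,6)),(T,tp((516,133)),(-59,-350,6)),(T,tp((503,20)),(59,-350,6)),(S,sp((722,338)),(59,135,6)),(S,sp((370,560)),(59,-350,6)),(S,sp((295,497)),(-59,-350,6))]
crate=[(T,tp((254,53)),(38,110,65+6)),(T,tp((265,136)),(-38,110,71)),(T,tp((494,106)),(-38,-110,71)),(T,tp((487,28)),(38,-110,71)),(S,sp((562,366)),(38,110,71)),(S,sp((387,480)),(38,-110,71)),(S,sp((333,436)),(-38,-110,71)),(S,sp((386,528)),(38,-110,6))]
jar=[(T,tp((718,232)),(0,0,105)),(S,sp((72,427)),(0,0,105)),(S,sp((91,505)),(0,0,0))]
if __name__=="__main__":
    d=fit(dock,[430,200,0]); c=fit(crate,[430,50,0]); j=fit(jar,[300,-200,0])
    print("crate in dock",R.from_euler('z',-d[2]).apply([c[0]-d[0],c[1]-d[1],0]),c[2]-d[2])
    h=W(d,(-66,-121,60)); e=ray(T,*tp((420,168)),85); e2=ray(T,*tp((290,160)),85)
    print("hinge",h,e2,"latch tip",e, "ang",R.from_euler('z',-d[2]).apply(e-h))
E
python3 fit.py
```

```text
[5.86862e+02 1.29916e+02 7.40000e-02]
[[-0.8, -0.3], [-0.2, 0.4], [0.4, 0.2], [-0.9, -0.8], [0.2, -0.0], [-0.2, 1.1], [-2.2, -0.7]]
[ 6.01788e+02 -7.53250e+01  9.20000e-02]
[[-0.8, 0.6], [-0.9, -0.6], [0.7, -0.3], [-1.1, -0.7], [-0.3, 0.5], [-1.1, -1.2], [-1.6, -0.3], [0.3, 1.2]]
[ 450.968 -364.887    0.   ]
[[-0.5, -0.4], [-1.0, -3.3], [0.1, 0.7]]
crate in dock [  -0.3215893  -205.78298941    0.        ] 0.01789915190073757
hinge [530.00805394   4.35898328  60.        ] [527.38765455   6.57158155  85.        ] latch tip [ 516.29250185 -111.68140966   85.        ] ang [ -22.27534039 -114.70526741   25.        ]
```

```bash
cat > mv.py <<'E'
from h import *
def rel(x,y,tipz,jaw):
    s=monitor.state(); Rc=R.from_euler('xyz',s["tcp_rot"]).as_matrix(); p=s["eef_pos"]
    sh=Rc.T@(np.array([x,y,tipz+190])-p)/10
    jd=Rc.T@np.array([np.cos(jaw),np.sin(jaw),0]); a=np.arctan2(jd[2],jd[1]); 
    alt=a-np.sign(a)*np.pi
    print((x,y,tipz),"shift cm",np.round(sh,2),"turn",round(a,3),"or",round(alt,3))
def st():
    s=monitor.state(); Rc=R.from_euler('xyz',s["tcp_rot"]).as_matrix()
    print("tool y",Rc[:,1].round(3),"z",Rc[:,2].round(3),"q",np.round(s["joints"],2)); return s
E
python3 - <<'E'
from mv import *
st(); print(env.tcp_to_tips)
for w in [(500,400,214),(580,0,214),(451,-365,214),(451,-365,66)]: rel(*w,0.09)
E
```

```text
tool y [ 0.281  0.96  -0.001] z [ 0.96  -0.281 -0.   ] q [ 1.18  0.49  1.56 -0.    1.09 -0.11]
190.1
(500, 400, 214) shift cm [  0.04 -10.06  36.75] turn 1.196 or -1.946
(580, 0, 214) shift cm [  0.06 -46.2   55.67] turn 1.196 or -1.946
(451, -365, 214) shift cm [  0.09 -84.86  53.54] turn 1.196 or -1.946
(451, -365, 66) shift cm [ 14.89 -84.85  53.54] turn 1.196 or -1.946
```

Emit:
apply_moves(
  series=[
    [-1,[0,-10,36.7],0.2],
    [-1,[0,-10,36.7],0.4],
    [-1,[0,-10,36.7],0.6],
    [-1,[0,-10,36.7],0.8],
    [-1,[0,-10,36.7],1.0],
    [-1,[0,-10,36.7],1.196],
    [-1,[0,-46.2,55.7],1.196],
    [-1,[0,-46.2,55.7],1.196],
    [-1,[0,-46.2,55.7],1.196],
    [-1,[0,-46.2,55.7],1.196],
    [-1,[0,-46.2,55.7],1.196],
    [-1,[0,-46.2,55.7],1.196],
    [-1,[0,-84.8,53.5],1.196],
    [-1,[0,-84.8,53.5],1.196],
    [-1,[0,-84.8,53.5],1.196],
    [-1,[0,-84.8,53.5],1.196],
    [-1,[0,-84.8,53.5],1.196],
    [-1,[0,-84.8,53.5],1.196],
    [-1,[0,-84.8,53.5],1.196],
    [-1,[0,-84.8,53.5],1.196],
  ],
)

```text
t: 2.7
eef_pos: [449.7, -366.9, 404.2]
tcp_rot: [-2.005, 1.571, 2.794]
ft_force: [0.1, -0.3, 0.1]
opening: 1.003
```

Run:
```python
from mv import *
st(); rel(451,-365,150,.09); rel(451,-365,66,.09)
T=cam("top");S=cam("scene")
b=(370,190,470,280);a=T["image"][b[1]:b[3],b[0]:b[2]]
b2=(60,190,220,290);c=S["image"][b2[1]:b2[3],b2[0]:b2[2]]
f=lambda i,k:cv2.resize(i[...,::-1],None,fx=k,fy=k,interpolation=cv2.INTER_CUBIC)
A=f(a,4);C=f(c,360/100); cv2.imwrite("pics/jar.png",cv2.resize(np.hstack([A,C[:360,:]]),None,fx=.8,fy=.8))
```

```text
tool y [ 0.996  0.086 -0.   ] z [ 0.086 -0.996 -0.   ] q [-0.8   0.43  1.67 -0.    1.04 -0.88]
(451, -365, 150) shift cm [ 6.42  0.15 -0.17] turn -0.004 or 3.138
(451, -365, 66) shift cm [14.82  0.15 -0.17] turn -0.004 or 3.138
```

View pics/jar.png

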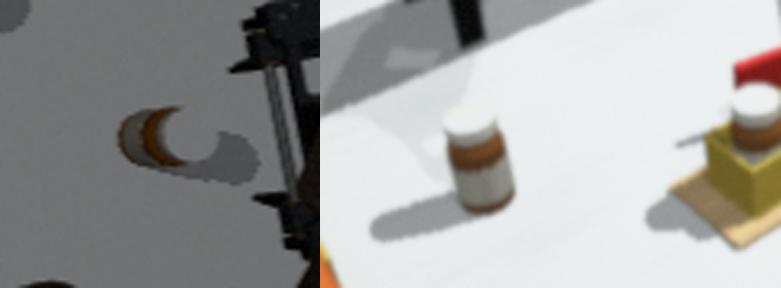

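Run:
```python
from mv import *
from scipy.optimize import least_squares
T=cam("top");S=cam("scene")
print("top base left",ray(T,406.9,232.5,0))
c=ray(T,370+190/3.2,190+136/3.2,105); print("cap c",c)
th=np.linspace(0,6.28,80)
def circ(x,y,z,r): return np.c_[x+r*np.cos(th),y+r*np.sin(th),0*th+z]
for xy in [(451,-365),(451,-372),(446,-365),(456,-365)]:
    b=proj(T,circ(*xy,0,27));t=proj(T,circ(*xy,103,24));s=proj(S,circ(*xy,10,27));s0=proj(S,circ(*xy,0,27))
    print(xy,"T base left",b[:,0].min(),b[:,1].min(),b[:,1].max(),"cap right",t[:,0].max(),"cap v",t[:,1].min(),t[:,1].max(),"S u",s[:,0].min(),s[:,0].max(),"bot",s0[:,1].max())
g=proj(T,[[450-55,-367,214],[450+55,-367,214]]); print(g)
im=S["image"].astype(int)[190:270,95:140]; m=(im.max(2)-im.min(2))>45
ys,xs=np.where(m); 
for y in range(225,266,5):
    r=np.where(m[y-190])[0]; print(y,(r.min()+95,r.max()+95) if len(r) else None)
im=T["image"].astype(int)[215:255,400:445]
for v in (226,232,238): print(v,im[v-215].mean(1).round().astype(int).tolist())
```

```text
top base left [ 453.0393293  -343.89407251    0.        ]
cap c [ 448.73060668 -367.1644628   105.        ]
(451, -365) T base left 405.0230350979662 224.29058846537544 241.68009907759324 cap right 436.8252393983199 cap v 223.25910623274962 240.2856581354718 S u 107.54387936272275 127.37773062765334 bot 264.86093285314087
(451, -372) T base left 407.28468222707136 224.22238101276244 241.61414320231796 cap right 439.32756343652045 cap v 223.18375465416918 240.21273448849072 S u 105.13590996398531 125.0666631523012 bot 265.98039792496735
(446, -365) T base left 405.16124296338717 225.89024020585381 243.30213126768643 cap right 437.00044744875277 cap v 225.02151392883363 242.07221777731664 S u 106.82399401625887 126.61160263814836 bot 263.8935376352604
(456, -365) T base left 404.88500507882407 222.69298969598205 240.0601630461014 cap right 436.6502802316264 cap v 221.49919122347967 238.501642537501 S u 108.267792121517 128.1480950831176 bot 265.8337890596793
[[450.60119925 252.60274742]
 [446.07439579 208.78137453]]
225 None
230 None
235 None
240 (np.int64(116), np.int64(122))
245 (np.int64(107), np.int64(120))
250 None
255 None
260 None
265 None
226 [114, 114, 113, 115, 115, 114, 114, 114, 113, 98, 63, 54, 58, 58, 58, 57, 44, 25, 23, 29, 31, 52, 74, 96, 113, 114, 113, 114, 113, 113, 114, 113, 113, 114, 113, 113, 113, 114, 113, 114, 113, 112, 113, 112, 114]
232 [114, 113, 113, 112, 114, 114, 92, 40, 47, 59, 60, 60, 61, 54, 37, 25, 29, 30, 33, 55, 68, 93, 114, 112, 113, 113, 114, 112, 114, 113, 115, 114, 114, 114, 113, 113, 112, 109, 94, 79, 80, 81, 83, 84, 81]
238 [113, 113, 114, 113, 113, 114, 113, 113, 87, 39, 43, 51, 50, 51, 51, 43, 28, 19, 26, 28, 30, 35, 46, 58, 90, 113, 113, 114, 113, 113, 113, 113, 114, 113, 114, 102, 85, 80, 80, 80, 82, 81, 82, 82, 81]
```

The jar stands directly under the gripper at about (450,-367), and both views agree to within about 4 mm. I'll descend and grip.

Emit:
apply_moves(
  series=[
    [-1,[6,0,0],0],
    [-1,[11,0,0],0],
    [-1,[14.8,0,0],0],
    [-1,[14.8,0,0],0],
    [-1,[14.8,0,0],0],
    [1,[14.8,0,0],0],
    [1,[14.8,0,0],0],
    [1,[14.8,0,0],0],
    [1,[14.8,0,0],0],
    [1,[14.8,0,0],0],
    [1,[14.8,0,0],0],
    [1,[14.8,0,0],0],
    [1,[14.8,0,0],0],
  ],
)

```text
t: 4.53
eef_pos: [450.8, -364.3, 256.7]
tcp_rot: [1.218, 1.571, -0.263]
ft_force: [0.1, -0.0, 1.0]
opening: 0.554
```

Run:
```python
from mv import *
s=st(); print(s["eef_pos"],s["ft_force"],s["opening"])
c=cam("scene"); save(c,"grip.png",(60,150,220,290),4)
```

```text
tool y [0.996 0.09  0.   ] z [ 0.09  -0.996  0.   ] q [-0.79  0.61  1.81  0.    0.72 -0.88]
[ 450.80739314 -364.33258984  256.74065277] [ 0.1073409  -0.03425602  1.02940827] 0.5537885758325191
```

View pics/grip.png

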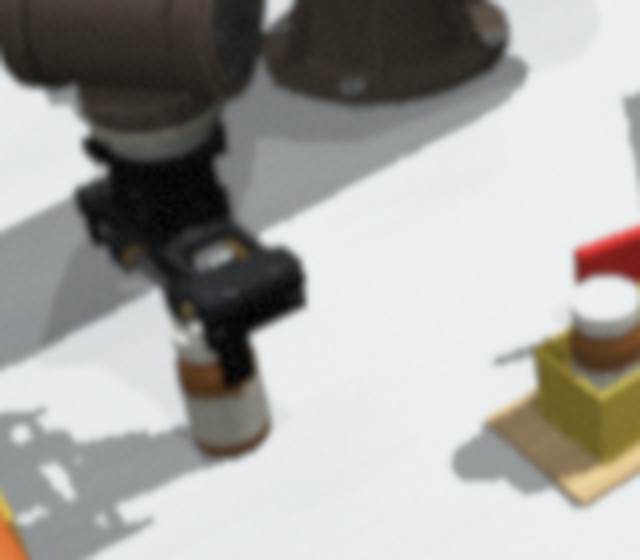

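The jar is gripped at 52.6 mm opening. I'll lift it and carry it to above the middle cell.

Run:
```python
from mv import *
rel(450.8,-364.3,226,.092); rel(602,-75.5,226,.092)
```

```text
(450.8, -364.3, 226) shift cm [-15.92   0.    -0.  ] turn -0.002 or 3.14
(602, -75.5, 226) shift cm [-15.92  17.66 -27.41] turn -0.002 or 3.14
```

Emit:
apply_moves(
  series=[
    [1,[-2,0,0],0],
    [1,[-6,0,0],0],
    [1,[-11,0,0],0],
    [1,[-16,0,0],0],
    [1,[-16,3,-5],0],
    [1,[-16,6,-10],0],
    [1,[-16,9.5,-15],0],
    [1,[-16,12.8,-20],0],
    [1,[-16,15.5,-24],0],
    [1,[-16,17.2,-26.6],0],
    [1,[-16,17.7,-27.4],0],
    [1,[-16,17.7,-27.4],0],
    [1,[-16,17.7,-27.4],0],
    [1,[-16,17.7,-27.4],0],
  ],
)

```text
t: 6.32
eef_pos: [602.1, -76.5, 416.8]
tcp_rot: [0.566, 1.571, -0.916]
ft_force: [0.7, 0.0, -1.6]
opening: 0.552
```

Run:
```python
from mv import *
s=st(); print(s["eef_pos"],s["ft_force"],s["opening"])
c=cam("scene"); a=c; save(c,"over.png",(150,70,310,210),4)
for z in (0,5,150,155,160):
  print(z,proj(c,[[602,-75.5,z]]))
```

```text
tool y [0.996 0.089 0.   ] z [ 0.089 -0.996  0.   ] q [-0.24  0.45  1.59 -0.    1.1  -0.32]
[602.10125167 -76.53711545 416.7912136 ] [ 0.67875388  0.04599696 -1.63768388] 0.5523140160594073
0 [[230.45581763 243.03321004]]
5 [[230.4241239  241.78434167]]
150 [[229.43432097 202.78187296]]
155 [[229.39755823 201.33326378]]
160 [[229.36060603 199.8771893 ]]
```

View pics/over.png

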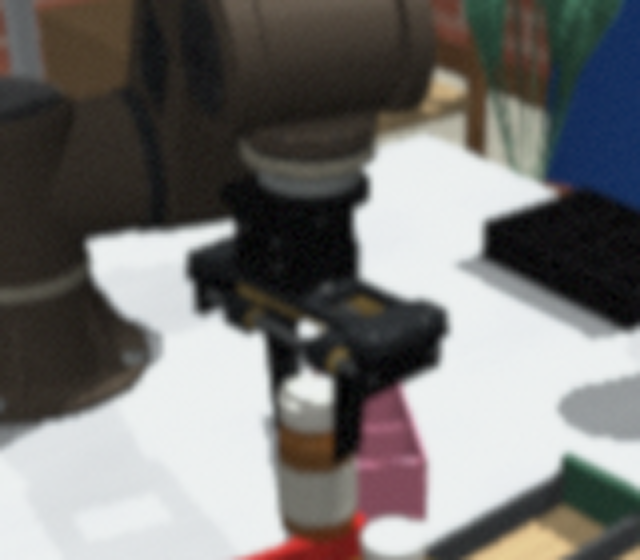

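Emit:
apply_moves(
  series=[
    [1,[0,0,-0.1],0],
    [1,[3,0,-0.1],0],
    [1,[6,0,-0.1],0],
    [1,[8,0,-0.1],0],
    [1,[8.4,0,-0.1],0],
    [1,[8.4,0,-0.1],0],
    [1,[8.4,0,-0.1],0],
  ],
)

```text
t: 7.25
eef_pos: [602.5, -74.6, 333.7]
tcp_rot: [1.312, 1.569, -0.169]
ft_force: [0.0, 0.7, -1.7]
opening: 0.551
```

Run:
```python
from mv import *
s=st(); print(s["eef_pos"],s["ft_force"],s["opening"])
c=cam("scene"); save(c,"rim.png",(180,140,290,250),5.4)
from fit import W
q=(601.8,-75.3,.092)
for P in [(34,34,71),(34,-34,71),(-34,-34,71),(-34,34,71)]: print(P,(proj(c,W(q,P))[0]-[180,140])*5.4)
p=s["eef_pos"]; print("jar base left/right", (proj(c,[[p[0]-.65*27,p[1]-.76*27,p[2]-256.7],[p[0]+.65*27,p[1]+.76*27,p[2]-256.7]])-[180,140])*5.4)
```

```text
tool y [0.996 0.09  0.001] z [ 0.09  -0.996  0.   ] q [-0.23  0.54  1.68  0.    0.92 -0.32]
[602.46738952 -74.55660749 333.67690357] [ 0.02747678  0.71685651 -1.72127402] 0.5512777281455051
(34, 34, 71) [358.22019575 457.83000388]
(34, -34, 71) [265.79096755 513.96728347]
(-34, -34, 71) [181.59210964 456.53029697]
(-34, 34, 71) [273.97211164 404.21119627]
jar base left/right [[221.91576137 447.79162232]
 [321.3181625  449.40488838]]
```

View pics/rim.png

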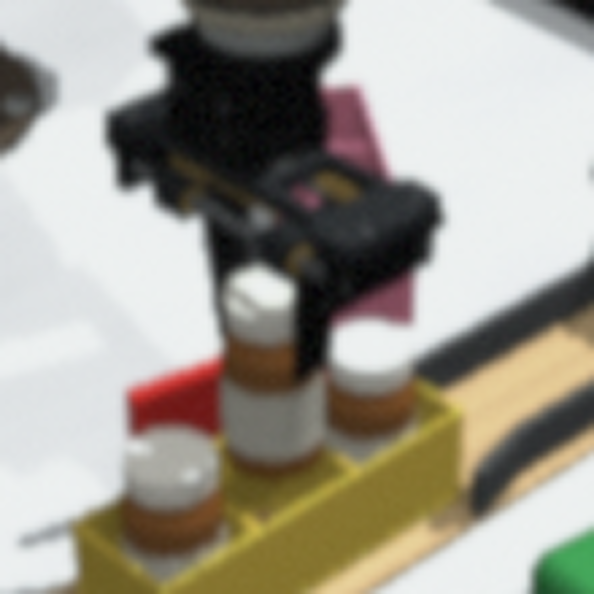

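```bash
python3 - <<'E' 2>&1 | tail -12
from fit import *
f=lambda p:((p[0]+.5)/5.4-.5+180,(p[1]+.5)/5.4-.5+140)
it=[(S,f((462,408)),(38,110,71)),(S,f((80,527)),(-38,-110,71)),(S,f((357,463)),(36,36,71)),(S,f((252,527)),(36,-36,71))]
fit(it,[602,-75,.092])
fit(it+crate[:4],[602,-75,.092])
fit(crate[:4],[602,-75,.092])
# jar from scene: base bottom 476, edges 222..325 at base
j=lambda q:[proj(S,[[q[0]-.65*27,q[1]-.76*27,77]])[0][0]-f((222,0))[0],proj(S,[[q[0]+.65*27,q[1]+.76*27,77]])[0][0]-f((325,0))[0],proj(S,[[q[0]+.76*27,q[1]-.65*27,77]])[0][1]-f((0,476))[1]]
r=least_squares(j,[602,-75]);print("jar",r.x,r.fun)
E
```

```text
[ 6.04225e+02 -7.98460e+01  1.00000e-01]
[[-0.9, 0.2], [-3.1, -0.3], [0.9, 0.4], [2.3, -0.3]]
[ 6.01807e+02 -7.79890e+01  8.40000e-02]
[[-0.7, -0.1], [-3.2, -1.4], [0.9, -0.1], [2.0, -1.0], [0.2, 0.2], [-0.2, -0.9], [1.6, -0.0], [-0.1, -0.4]]
[ 6.01023e+02 -7.72360e+01  8.40000e-02]
[[-0.1, 0.5], [-0.4, -0.6], [1.3, 0.2], [-0.3, -0.2]]
jar [598.32847346 -71.64235176] [ 0.36591006 -0.36696442  0.02228653]
```

Reading this view, the crate centre is at about (602,-78) and the jar at about y -73, so I'll shift the jar 4 mm toward -y. Then I'll lower it past the rim and check the force.

Emit:
apply_moves(
  series=[
    [1,[0,0,0.4],0],
    [1,[0,0,0.4],0],
    [1,[0.6,0,0.4],0],
    [1,[1.2,0,0.4],0],
    [1,[1.8,0,0.4],0],
    [1,[1.8,0,0.4],0],
  ],
)

```text
t: 8.25
eef_pos: [602.6, -78.4, 314.0]
tcp_rot: [-1.992, 1.57, 2.81]
ft_force: [0.9, -0.4, -1.6]
opening: 0.553
```

Emit:
apply_moves(
  series=[
    [1,[1,0,0],0],
    [1,[2,0,0],0],
    [1,[3,0,0],0],
    [1,[3.7,0,0],0],
    [1,[4.1,0,0],0],
    [1,[4.2,0,0],0],
    [1,[4.2,0,0],0],
  ],
)

```text
t: 9.12
eef_pos: [602.8, -78.5, 272.9]
tcp_rot: [1.495, 1.57, 0.015]
ft_force: [0.7, 0.4, -0.9]
opening: 0.555
```

Emit:
apply_moves(
  series=[
    [1,[0.2,0,0],0],
    [1,[0.2,0,0],0],
    [-0.6,[0.2,0,0],0],
    [-0.6,[0.2,0,0],0],
    [-0.6,[0.2,0,0],0],
    [-0.6,[0.2,0,0],0],
    [-0.6,[-2,0,0],0],
    [-0.6,[-6,0,0],0],
    [-0.6,[-10,0,0],0],
    [-0.6,[-10,0,0],0],
  ],
)

```text
t: 10.38
eef_pos: [602.8, -78.5, 375.6]
tcp_rot: [1.262, 1.566, -0.219]
ft_force: [-0.3, -0.5, -0.1]
opening: 0.801
```

Run:
```python
from mv import *
s=st(); print(s["eef_pos"],s["ft_force"],s["opening"])
c=np.array([602,-78]);d=np.array([586.9,129.9]);yaw=.08
u=lambda o,x,y,a:(o[0]+np.cos(a)*x-np.sin(a)*y,o[1]+np.sin(a)*x+np.cos(a)*y)
for y,z in((-145,150),(-145,52)): rel(*u(c,0,y,.09),z,.085)
c=cam("scene"); save(c,"placed.png",(150,130,310,250),5)
```

```text
tool y [0.996 0.09  0.005] z [ 0.09  -0.996  0.002] q [-0.24  0.5   1.64  0.    1.   -0.33]
[602.81336906 -78.51365401 375.64976787] [-0.29815854 -0.47412125 -0.11937114] 0.8012516569352448
(np.float64(615.0323896337115), np.float64(-222.41314628673916), 150) shift cm [ 3.59 -0.09 14.44] turn 0.005 or -3.137
(np.float64(615.0323896337115), np.float64(-222.41314628673916), 52) shift cm [13.39 -0.14 14.42] turn 0.005 or -3.137
```

View pics/placed.png

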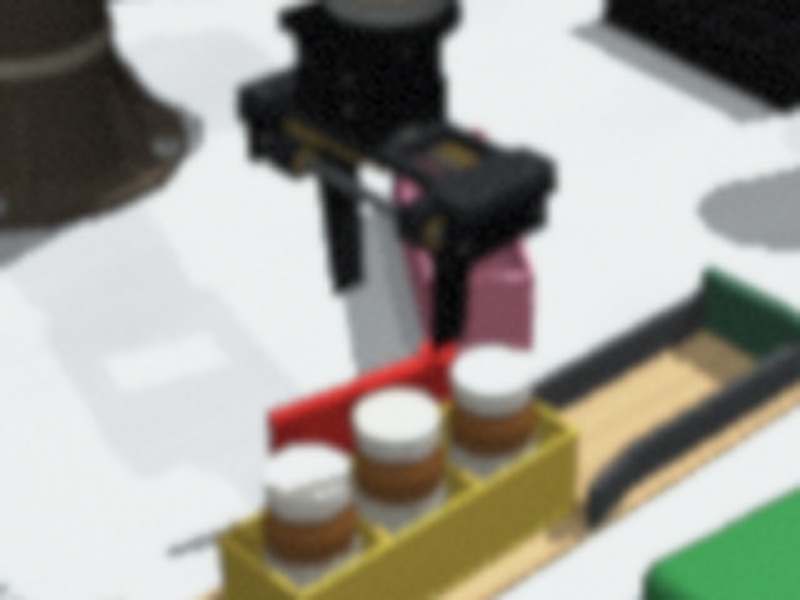

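The jar stands upright in the middle cell (scene crop at 398,470) and has been let go. Next I'll go behind the -y end wall with the fingers half open across the crate.

Emit:
apply_moves(
  series=[
    [-0.6,[0,0,5],0.016],
    [0,[0,0,10],0.016],
    [0,[2,0,14.4],0.016],
    [0,[4,-0.1,14.4],0.016],
    [0,[8,-0.1,14.4],0.016],
    [0,[12,-0.1,14.4],0.016],
    [0,[13.4,-0.1,14.4],0.016],
    [0,[13.4,-0.1,14.4],0.016],
    [0,[13.4,-0.1,14.4],0.016],
  ],
)

```text
t: 11.55
eef_pos: [615.0, -222.1, 239.9]
tcp_rot: [1.102, 1.569, -0.395]
ft_force: [-0.5, -0.3, 0.2]
opening: 0.501
```

Run:
```python
from mv import *
s=st(); print(s["eef_pos"],s["ft_force"],s["opening"])
d=np.array([586.9,129.9]);a=.074
u=lambda x,y:(d[0]+np.cos(a)*x-np.sin(a)*y,d[1]+np.sin(a)*x+np.cos(a)*y)
for y in(-340,-325,-240,-180,-120): rel(*u(0,y),52,a)
c=cam("top"); save(c,"push0.png",(200,140,400,240),4)
```

```text
tool y [0.997 0.074 0.002] z [ 0.074 -0.997  0.001] q [-0.45  0.72  1.62  0.    0.8  -0.52]
[ 614.95346569 -222.09516668  239.94286044] [-0.50391147 -0.32603945  0.2313932 ] 0.5008718300316924
(np.float64(612.0370435930324), np.float64(-209.16950473229232), 52) shift cm [-0.21 -0.19 -1.31] turn 0.0 or -3.142
(np.float64(610.9280563756928), np.float64(-194.21055599410292), 52) shift cm [-0.21 -0.19 -2.81] turn 0.0 or -3.142
(np.float64(604.6437954774347), np.float64(-109.44317981102986), 52) shift cm [ -0.21  -0.19 -11.31] turn 0.0 or -3.142
(np.float64(600.207846608076), np.float64(-49.60738485827238), 52) shift cm [ -0.22  -0.19 -17.31] turn 0.0 or -3.142
(np.float64(595.7718977387173), np.float64(10.22841009448507), 52) shift cm [ -0.22  -0.19 -23.31] turn 0.0 or -3.142
```

View pics/push0.png

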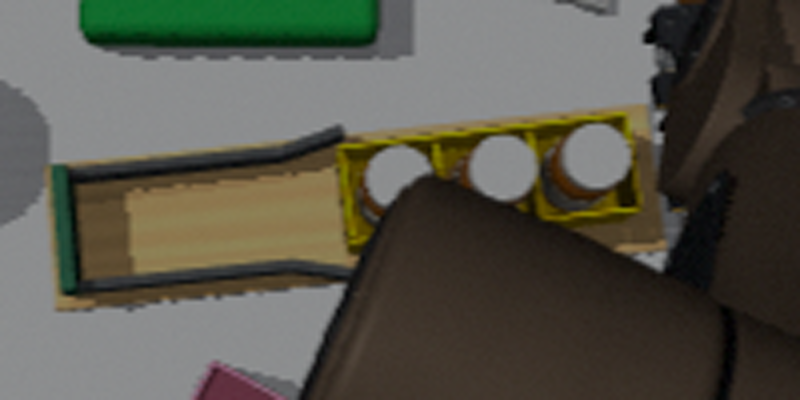

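All three jars are upright and the crate is lined up with the channel. I'll start pushing.

Emit:
apply_moves(
  series=[
    [0,[-0.1,-0.2,-0.8],0],
    [0,[-0.1,-0.2,-1.6],0],
    [0,[-0.1,-0.2,-2.2],0],
    [0,[-0.1,-0.2,-2.8],0],
    [0,[-0.1,-0.2,-3.4],0],
    [0,[-0.1,-0.2,-4.0],0],
    [0,[-0.1,-0.2,-4.8],0],
    [0,[-0.1,-0.2,-5.6],0],
    [0,[-0.1,-0.2,-6.4],0],
    [0,[-0.1,-0.2,-7.2],0],
    [0,[-0.1,-0.2,-8.0],0],
    [0,[-0.1,-0.2,-9.0],0],
    [0,[-0.1,-0.2,-10],0],
    [0,[-0.1,-0.2,-11],0],
  ],
)

```text
t: 13.35
eef_pos: [604.6, -112.4, 240.0]
tcp_rot: [0.612, 1.57, -0.885]
ft_force: [0.3, -5.0, 2.6]
opening: 0.5
```

Emit:
apply_moves(
  series=[
    [0,[0,0,-1],0],
    [0,[0,0,-2],0],
    [0,[0,0,-3],0],
    [0,[0,0,-4],0],
    [0,[0,0,-5],0],
    [0,[0,0,-6],0],
    [0,[0,0,-7],0],
    [0,[0,0,-8],0],
    [0,[0,0,-9],0],
    [0,[0,0,-10],0],
    [0,[0,0,-10.6],0],
    [0,[0,0,-11.1],0],
    [0,[0,0,-11.4],0],
    [0,[0,0,-11.6],0],
  ],
)

```text
t: 15.1
eef_pos: [595.9, 3.1, 240.0]
tcp_rot: [0.22, 1.57, -1.276]
ft_force: [-1.2, -6.9, 3.1]
opening: 0.503
```

Emit:
apply_moves(
  series=[
    [0,[0,0,-0.2],0],
    [0,[0,0,-0.4],0],
    [0,[0,0,-0.6],0],
    [0,[0,0,-0.7],0],
    [0,[0,0,-0.7],0],
  ],
)

```text
t: 15.72
eef_pos: [595.4, 10.0, 240.0]
tcp_rot: [0.198, 1.57, -1.299]
ft_force: [-1.3, -5.6, 3.4]
opening: 0.5
```

Emit:
apply_moves(
  series=[
    [0,[0,0,-0.15],0],
    [0,[0,0,-0.3],0],
    [0,[0,0,-0.3],0],
  ],
)

```text
t: 16.1
eef_pos: [595.2, 11.5, 240.0]
tcp_rot: [0.026, 1.568, -1.471]
ft_force: [-1.5, -20.1, 2.8]
opening: 0.499
```

The force jumped to 20 N at the expected place, so the crate is against the stop. I'll back off, lift and look.

Emit:
apply_moves(
  series=[
    [0,[0,0,1],0],
    [0,[0,0,3],0],
    [0,[0,0,5],0],
    [1,[-5,0,6],0],
    [1,[-10,0,6],0],
    [1,[-10,-5,8],0],
    [1,[-10,-10,11],0],
    [1,[-10,-15,14],0],
    [1,[-10,-15,14],0],
    [1,[-10,-15,14],0],
  ],
)

```text
t: 17.35
eef_pos: [456.3, -138.2, 340.0]
tcp_rot: [1.337, 1.57, -0.161]
ft_force: [0.6, 0.3, 0.2]
opening: 0.001
```

```bash
cat > lat.py <<'E'
from mv import *
d=np.array([586.9,129.9]);a=.074
def u(x,y): return np.array([d[0]+np.cos(a)*x-np.sin(a)*y,d[1]+np.sin(a)*x+np.cos(a)*y])
def pt(th,extra,r=85):
    off=7+12*abs(np.sin(th))+10*abs(np.cos(th))+extra
    return u(-66+r*np.cos(th)-off*np.sin(th),-121-r*np.sin(th)-off*np.cos(th))
E
python3 - <<'E'
from lat import *
s=st(); print(s["eef_pos"],s["ft_force"],s["opening"])
rel(*pt(1.76,35),150,a);rel(*pt(1.76,35),52,a)
for th in (1.76,1.6,1.45,1.3,1.15,1,.85,.7,.55,.4,.3,.2,.1,.05,0): rel(*pt(th,0),52,a)
rel(*pt(0,-3),52,a)
c=cam("top"); save(c,"home.png",(200,150,400,250),4)
E
```

```text
tool y [0.997 0.073 0.001] z [ 0.073 -0.997  0.   ] q [-0.43  0.37  1.99  0.    0.78 -0.51]
[ 456.26244855 -138.21449781  339.97029642] [0.61743693 0.34608203 0.20103909] 0.000708466866733376
(np.float64(464.958161549482), np.float64(-73.68614220700235), 150) shift cm [-0.    1.34 -6.37] turn -0.001 or 3.14
(np.float64(464.958161549482), np.float64(-73.68614220700235), 52) shift cm [ 9.8   1.33 -6.37] turn -0.001 or 3.14
(np.float64(499.72616030042866), np.float64(-77.70935769391933), 52) shift cm [ 9.8   4.76 -5.72] turn -0.001 or 3.14
(np.float64(514.565340088264), np.float64(-81.42681833815622), 52) shift cm [ 9.8   6.22 -5.24] turn -0.001 or 3.14
(np.float64(526.7425247604369), np.float64(-82.93489624772968), 52) shift cm [ 9.8   7.42 -5.  ] turn -0.001 or 3.14
(np.float64(538.7691527170139), np.float64(-82.82410785435233), 52) shift cm [ 9.8   8.62 -4.93] turn -0.001 or 3.14
(np.float64(550.9939921583014), np.float64(-80.91877687674834), 52) shift cm [ 9.81  9.85 -5.03] turn -0.001 or 3.14
(np.float64(563.1314489530503), np.float64(-77.10599199192544), 52) shift cm [ 9.81 11.09 
[... 516 characters left out ...]
083920912), np.float64(-34.28377036930769), 52) shift cm [ 9.81 15.91 -9.26] turn -0.001 or 3.14
(np.float64(611.9417370773058), np.float64(-25.362691725584398), 52) shift cm [  9.81  16.34 -10.13] turn -0.001 or 3.14
(np.float64(614.5259314411636), np.float64(-16.00005688577329), 52) shift cm [  9.81  16.66 -11.04] turn -0.001 or 3.14
(np.float64(615.4240304902391), np.float64(-11.190780494942345), 52) shift cm [  9.81  16.79 -11.52] turn -0.001 or 3.14
(np.float64(616.0506841345648), np.float64(-6.3176112493785865), 52) shift cm [  9.81  16.88 -12.  ] turn -0.001 or 3.14
(np.float64(615.8288866910968), np.float64(-3.3258215017407338), 52) shift cm [  9.81  16.88 -12.3 ] turn -0.001 or 3.14
```

View pics/home.png

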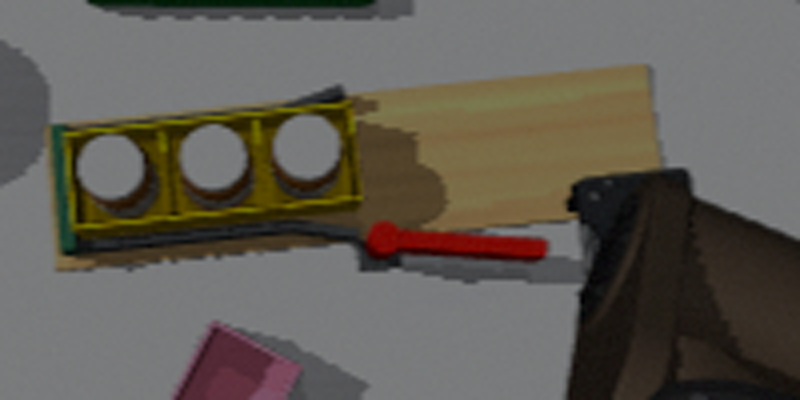

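The crate sits against the green stop with all jars upright. The latch bar runs from (383,240) to (545,248) in this crop. I'll sweep it shut.

Emit:
apply_moves(
  series=[
    [1,[0,0.7,-3],0],
    [1,[0,1.3,-6.4],0],
    [1,[5,1.3,-6.4],0],
    [1,[9.8,1.3,-6.4],0],
    [1,[9.8,1.3,-6.4],0],
    [1,[9.8,3,-6.1],0],
    [1,[9.8,4.4,-5.8],0],
    [1,[9.8,5.4,-5.4],0],
    [1,[9.8,6.2,-5.2],0],
    [1,[9.8,7.4,-5.0],0],
    [1,[9.8,8.6,-4.9],0],
    [1,[9.8,9.8,-5.0],0],
    [1,[9.8,11.1,-5.3],0],
    [1,[9.8,12.3,-5.8],0],
    [1,[9.8,13.4,-6.5],0],
    [1,[9.8,14.5,-7.4],0],
    [1,[9.8,15.4,-8.5],0],
    [1,[9.8,15.9,-9.3],0],
    [1,[9.8,16.3,-10.1],0],
    [1,[9.8,16.3,-10.1],0],
  ],
)

```text
t: 19.9
eef_pos: [611.2, -24.1, 241.8]
tcp_rot: [1.782, 1.57, 0.285]
ft_force: [-0.1, 1.0, -0.1]
opening: 0.003
```

Run:
```python
from lat import *
st()
for th in(.1,0):rel(*pt(th,0),52,a)
rel(*pt(0,-3),52,a)
```

```text
tool y [0.997 0.075 0.001] z [ 0.075 -0.997 -0.   ] q [-0.15  0.67  1.74  0.    0.74 -0.22]
(np.float64(614.5259314411636), np.float64(-16.00005688577329), 52) shift cm [-0.02  0.39 -0.78] turn 0.001 or -3.141
(np.float64(616.0506841345648), np.float64(-6.3176112493785865), 52) shift cm [-0.02  0.61 -1.74] turn 0.001 or -3.141
(np.float64(615.8288866910968), np.float64(-3.3258215017407338), 52) shift cm [-0.02  0.61 -2.04] turn 0.001 or -3.141
```

Emit:
apply_moves(
  series=[
    [1,[0,0.2,-0.4],0],
    [1,[0,0.4,-0.8],0],
    [1,[0,0.5,-1.2],0],
    [1,[0,0.6,-1.5],0],
    [1,[0,0.6,-1.7],0],
    [1,[0,0.6,-1.8],0],
    [1,[0,0.6,-1.8],0],
  ],
)

```text
t: 20.78
eef_pos: [615.8, -6.5, 241.8]
tcp_rot: [1.382, 1.57, -0.115]
ft_force: [2.6, -2.0, -0.6]
opening: 0.006
```

Emit:
apply_moves(
  series=[
    [1,[0,0,-0.1],0],
    [1,[0,0,-0.2],0],
    [1,[0,0,-0.3],0],
    [1,[0,0,-0.3],0],
  ],
)

```text
t: 21.28
eef_pos: [615.8, -5.6, 241.8]
tcp_rot: [0.289, 1.568, -1.208]
ft_force: [1.6, -22.0, -2.2]
opening: 0.009
```

The latch hit its stop (22 N) at the expected shut position. I'll back off, lift clear and make the final check.

Emit:
apply_moves(
  series=[
    [1,[0,0,0.5],0],
    [1,[0,0,2],0],
    [1,[0,0,4],0],
    [1,[-5,0,6],0],
    [1,[-10,-5,8],0],
    [1,[-12,-10,14],0],
    [1,[-12,-13,20],0],
    [1,[-12,-16,26],0],
    [1,[-12,-16,26],0],
    [1,[-12,-16,26],0],
    [1,[-12,-16,26],0],
  ],
)

```text
t: 22.65
eef_pos: [475.0, -274.6, 361.7]
tcp_rot: [3.068, 1.57, 1.571]
ft_force: [-0.1, 0.7, -0.0]
opening: 0.005
```

Run:
```python
from h import *
t=cam("top")["image"];s=cam("scene")["image"]
f=lambda im,b,k:cv2.resize(im[b[1]:b[3],b[0]:b[2],::-1],None,fx=k,fy=k,interpolation=cv2.INTER_CUBIC)
cv2.imwrite("pics/final.png",np.vstack([f(t,(200,165,360,225),5),f(s,(160,170,320,228),5)]))
```

```text
(no output)
```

View pics/final.png

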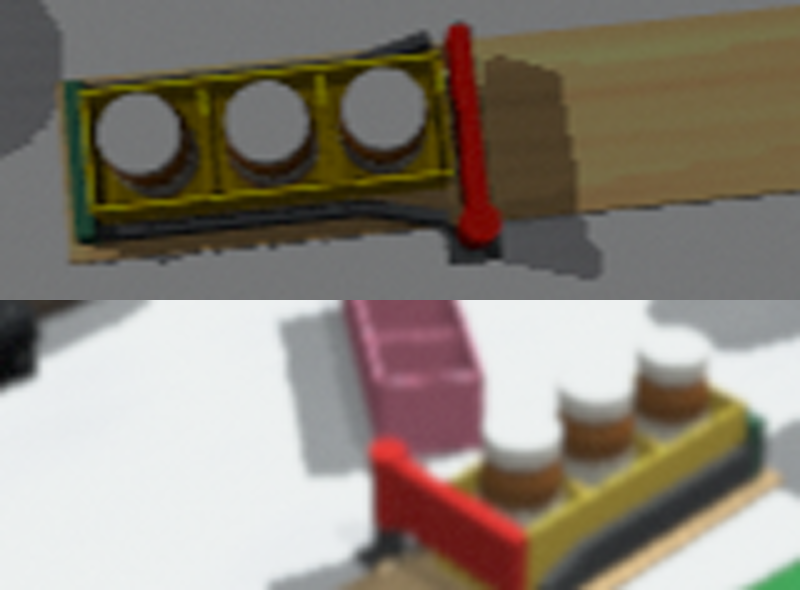

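The latch (460,35)–(480,222) lies parallel to the crate's end wall, the crate is against the green stop, and all three jars are upright. Handing in.

```bash
python3 -c "
from cell import job; print(job.job_done())"
```

```text
the job is handed in; nothing more can be done
None
```

The job is done and handed in at about 22.7 s on the robot's clock (the limit was 64 s). The handing-in gave no verdict.

- **Jar:** I stood the spare jar in the middle cell, the one with the cork pad.
- **Crate:** I slid it home with two fingers on its end wall. It took about 5–7 N, then jumped to 20 N at the stop, where I expected it.
- **Latch:** I swung it shut until it met its stop at 22 N, again at the expected position.

The last pictures, top and side, show the crate against the green stop and all three jars upright, one per cell. The latch lies parallel to the crate's end wall, within about 0.02 rad as read from the picture. The gripper is clear, with under 1 N on the wrist.

- **Disagreement between cameras:** The two views differed by 3–5 mm on the crate and jar positions. I moved the jar 4 mm before lowering it, and it went in without touching.
- **Not checked:** I did not measure the pots, kneeling block or fork again at the end; the arm never came near them at low height.

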